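# Drive the worn seal sleeve out of the pump head

### The job

Take the drift out of its rest, find the hole of the sliding brass guide on the pump-head stand with its tip, slide the guide with it to its stop over the bore, and push the worn seal sleeve down through the bore until it drops into the tray underneath. Work gently and by feel, never leaning hard on the stand or the sleeve. Then put the drift back upright, fully home in its rest, and leave the beaker, jar and wrench where they are.

Things in the scene. Friction and masses are not known exactly. Their poses are not given: they have to be found in the camera images.
- stand: Fixed press-out stand, 124 x 94 mm, 110 mm high: a tray, two uprights, a steel pump-head block and a brass guide plate that slides on its top. Origin: on the bore's vertical axis, level with its underside, 10 mm to the -x side of the stand's middle; z up, x along the guide's slide, y across. The drift or fingers pressing on it with more than 25 N damage it.
- bore_top (a point): Point on the bore's axis at the level of the guide plate's top face (108 mm up), fixed to the stand, axes as the stand's. The guide plate (8 mm thick, 74 x 46 mm) has one through hole at y = 0: 12.1 mm diameter, 2 mm lead-in chamfer. The hole is over this point only when the guide has been slid to its end stop towards -x.
- bore_exit (a point): Lower mouth of the bore, 70 mm up: the underside of the steel block (120 x 82 mm, 70 to 100 mm up). The bore is vertical, 15.5 mm in diameter, straight through the block.
- tray_floor (a point): Point of the tray's floor straight under the bore, 8 mm up. The tray reaches from x = -47 to +67 mm in the stand's frame, between lips 22 mm high, and is 60 mm wide along y, between the uprights.
- sleeve: Worn white plastic seal sleeve, loose, 14 mm diameter, 14 mm long, 10 to 20 g. Origin: centre of its lower end, z along its axis. Held in the bore by sprung shoes, its upper end 14 to 21 mm below the guide's top face. Pushing it down takes a steady 5 to 20 N (unknown) until its upper end is at bore_exit; then it drops. More than 25 N on it damages it.
- sleeve_center (a point): Centre of the sleeve, half-way along it.
- drift: Drift, loose, about 0.12 kg, standing upright in its rest: a round steel shank of 10.5 mm diameter and 55 mm length, flat at the tip, below a square black handle 20 x 20 mm and 60 mm tall (the faces along its x and y). Origin: centre of the shank's tip; z up along the shank.
- drift_grip (a point): Centre of the drift's handle, 85 mm above its tip.
- drift_tip (a point): Centre of the shank's flat tip.
- rest: Fixed grey block, 70 x 70 mm, 62 mm high, with a vertical round hole of 15.5 mm diameter with 3 mm lead-in chamfer, 58 mm deep, in the middle of its top. Origin: centre of its underside. The drift's handle stands on the block's top face when the drift is fully home, its tip then 7 mm above the table.
- rest_hole0 (a point): Centre of the mouth of the hole in the rest, 62 mm above the table.
- beaker: Glass beaker, bystander, 56 mm diameter, 70 mm high; origin at the centre of its underside.
- jar: Amber capped jar, bystander, 52 mm diameter, 80 mm high; origin at the centre of its underside.
- wrench: Steel wrench lying flat, bystander, 140 mm long.
- slide_far (a point): Point fixed to the stand 30 mm along +x from bore_top, same height. The guide has been left off centre: its hole starts anywhere 6 to 30 mm to the +x side of bore_top (not measured; find it by feel or sight). It slides stiffly (about 4 N), stays where left, and lies between rails (inner faces y = +-24 mm) and end bars, all 2 mm taller than it, so it is moved by the drift in its hole.

How it is judged:
On the way, in this order (a step that is already met when the one before it is completed fails the run):
1. the drift's tip has entered the guide's hole (z of drift_tip in the frame of stand below 0.1045 m and horizontal distance between drift_tip and stand below 0.036 m), for 0.1 s.
2. the sleeve has been driven out below the bore, with the drift through the bore (z of drift_tip in the frame of stand below 0.073 m and horizontal distance between drift_tip and stand below 0.004 m and z of sleeve_center in the frame of stand below 0.05 m), for 0.1 s.
At the end, for the whole second after the job is handed in: The sleeve lies at rest in the stand's tray (its centre under 30 mm above the stand's underside and within the tray's walls); the drift stands released and still in its rest, upright within 0.1 rad, its tip under 11 mm above the table and within 6 mm of the hole's axis (z of sleeve_center in the frame of stand below 0.03 m and x of sleeve_center in the frame of stand between -0.047 and 0.067 m and y of sleeve_center in the frame of stand between -0.03 and 0.03 m and horizontal distance between drift_tip and rest_hole0 below 0.006 m and height (world z) of drift_tip below 0.011 m and angle between drift's own z axis and vertical below 0.1 rad and linear speed of drift below 0.02 m/s and linear speed of sleeve below 0.05 m/s); the robot touches nothing.
It fails at once if the drift presses on the stand (block, rails or guide) with more than 25 N (contact force between drift and stand above 25 N).
It fails at once if the drift presses on the sleeve with more than 25 N (contact force between drift and sleeve above 25 N).
It fails at once if the fingers press on the stand with more than 25 N (contact force between the fingers and stand above 25 N).
It fails at once if beaker, jar or wrench is moved more than 20 mm (distance of any of beaker, jar, wrench from where it was at the start of the episode above 0.02 m).
It also fails if it takes over 72 s, if anything falls off the work surface, if the arm or the gripper's body presses on something with over 40 N, if the wrist force passes 120 N, or if a joint passes its speed limit or range.

### The arm

A 6-joint arm with a two-finger parallel gripper is mounted at the origin on the work surface. World frame = base frame: x ahead of the robot, y to its left, z up, the work surface at z = 0. Lengths are in m, angles in rad, forces in N, time in s.
With the tool pointing down it reaches from about 0.3 to 0.875 m from the base axis. Payload 4.2 kg.
Tool frame: the origin (TCP) lies on the mounting face of the last link; the fingertips stand 173 mm ahead of it and the grasp point (between the pads) lies 155 mm ahead of it; z points along the fingers, y is the line along which they close (so a half turn about z gives the same grasp; the last joint's range is limited). The gripper opens to 85 mm and grips with 20 to 120 N. Pads are 22 mm wide; open, the fingers measure 114 mm over their backs; the gripper's body (76 mm by 85 mm) begins 54 mm behind the grasp point. The pads swing forward as they close: fully open they stand 13 mm farther back than shut.
Start: joints at [-1.359, 0.32, 1.565, -0, 1.257, -0.02], TCP at [0.132, -0.56, 0.405] pointing down, gripper open.
Joint ranges: [-3.11, 3.11], [-0.84, 2.01], [0.21, 2.61], [-1.34, 4.49], [0.05, 2.63], [-2.56, 2.56]. Speed limits (rad/s): [2.57, 2.57, 3.14, 3.14, 3.14, 3.14].

### API

Orientations are given as a rotation vector (axis times angle).
In Python, from plant import sensors, optics, order gives the robot as it stands. The module is installed in compiled form; this text tells all that it offers.
- The arm moves only by the tool drive_tool, never from a script. Its argument "targets" is a list of rows, each a list of 7 numbers: the turn, a rotation vector about the tool's x, y, z in rad, then the shift along the tool's x, y, z in mm, then the opening, from 0 (shut) to 1 (fully open). In form: [[rx, ry, rz, dx, dy, dz, fingers], ...]. A call has 1 to 12 rows; each row shifts and turns the commanded pose from where the row before left it, along the tool's axes as they then stand; what a row does not reach is not made up. A row lasts 1/8 s, in which the tool goes at most 62.5 mm and 10.7 degrees, less where a joint would pass 70% of its speed; a pose out of reach is approached as far as the arm can. A call is refused whole if a number of a shift passes 62.5 or a number of a turn 0.188, either way. A call with a gripper value outside its range is refused whole. The fingers move at their own pace and stop on an object; the grip force is fixed at half the most. Time passes only in rows, so rows that do not move let the fingers close. It gives the time, the measured TCP pose, the force, the opening and the grip force at its end, in the units of the state.
- sensors.read_state(): the state, without advancing time (a new reading comes with each control period).
- optics.grab_frame(name): name is "scene" or "top" or "wrist"; returns (picture, depth): 420x560x3 uint8, blue, green, red; 420x560 float32, m along the optical axis (not along the pixel's ray), 0 where there is no reading.
- optics.camera_info(name): a dict with "fx", "fy", "cx", "cy" (pixels), "origin" and "rotation" of the camera in the world; the wrist camera has in their place "tool_from_camera" (4x4, takes a point from camera to tool coordinates, whose origin is the TCP and whose axes are the flange's). Camera axes: x right, y up, looking along -z (the intrinsics and any distortion apply to the point x, -y, -z); pixel columns grow to the right and rows downward; lengths in m; the calibration is good to about 2 mm. A picture is of the moment at which its call begins: read the wrist's pose just before it. camera_info takes no time and is no camera call.
- order.close_job(): hands the job in; it is judged then, once.
The state is a dict: "clock": time; "joint_pos": joint angles; "dq": joint speeds; "joint_efforts": joint torques, N m; "eef_pos": TCP position; "tool_rot": TCP orientation; "wrist_force": force on the tool from outside, world axes, zero at the start; "torque": the same for the moment, N m; "width": finger opening in m; "grip_force": force on a finger pad.
Only numpy, scipy, OpenCV 4.12 (cv2) and the standard library are available. Lean on these libraries where they do the work, as an engineer would, in place of code of your own. Each camera call takes 0.05 s, during which the arm holds its last target. There are 200 camera calls.

## Working session

There is one attempt and no reset: what is moved stays moved. The work goes in short steps, Python scripts to look and compute and a tool call to move; the robot and the scene stay as the last step left them, time stands still between calls to the robot, and variables do not carry over. Pictures are saved under pics/ and viewed, at most 10 in all, crops included, and the job is handed in when it is done.

Besides the shell and the picture viewer there is one more tool, called after "Request:" as name([rows], argument=value, ...), one row to a line, values as JSON. drive_tool: Moves the arm, as the interface text tells. Its arguments: {"type":"object","properties":{"targets":{"type":"array"}},"required":["targets"]}

```bash
mkdir -p pics
cat > h.py <<'E'
import numpy as np,cv2
from plant import sensors,optics,order
from scipy.spatial.transform import Rotation as R
def cloud(name):
    s=sensors.read_state(); im,d=optics.grab_frame(name); c=optics.camera_info(name)
    v,u=np.mgrid[:420,:560]
    P=np.stack([(u-c['cx'])/c['fx']*d,-(v-c['cy'])/c['fy']*d,-d],-1)
    if 'origin' in c: W=P@np.array(c['rotation']).T+np.array(c['origin'])
    else:
        T=np.array(c['tool_from_camera']); W=P@T[:3,:3].T+T[:3,3]
        W=W@R.from_rotvec(s['tool_rot']).as_matrix().T+np.array(s['eef_pos'])
    W[d==0]=np.nan
    return im,d,W
E
python3 - <<'E'
from h import *
np.set_printoptions(precision=4,suppress=True)
s=sensors.read_state();print(s)
ims=[]
for n in("scene","top"):
    im,d,W=cloud(n);np.savez('pics/%s.npz'%n,im=im,W=W);c=optics.camera_info(n);print(n,c);ims.append(im)
    cv2.imwrite('pics/%s.png'%n,im)
print(R.from_rotvec(s['tool_rot']).as_matrix(),optics.camera_info('wrist'))
E
```

```text
{'clock': 0.0, 'joint_pos': array([-1.359 ,  0.3203,  1.5657,  0.    ,  1.2574, -0.02  ]), 'dq': array([ 0.0012, -0.0003,  0.0015, -0.0008, -0.0002, -0.0019]), 'joint_efforts': array([ -0.0014, -41.5521, -23.4159,  -0.0001,   0.0083,  -0.    ]), 'eef_pos': array([ 0.1321, -0.5595,  0.4039]), 'tool_rot': array([-3.1188, -0.3631,  0.0002]), 'wrist_force': array([-0.8537, -0.1189,  0.0772]), 'torque': array([-0.0387, -0.0409,  0.0229]), 'grip_force': 0.0, 'width': 0.08553158094003768}Traceback (most recent call last):
  File "<stdin>", line 6, in <module>
  File "h.py", line 8, in cloud
    if 'origin' in c: W=P@np.array(c['rotation']).T+np.array(c['origin'])
                        ~~~~~~~~~~~~~~~~~~~~~~~~~~~^~~~~~~~~~~~~~~~~~~~~~
ValueError: operands could not be broadcast together with shapes (420,560) (3,)
```

```bash
sed -i "s/np.array(c\['rotation'\])/rm(c['rotation'])/" h.py
cat >> h.py <<'E'
def rm(r):
    r=np.array(r); return r if r.ndim==2 else (R.from_quat(r) if r.size==4 else R.from_rotvec(r)).as_matrix()
E
python3 - <<'E'
from h import *
np.set_printoptions(precision=4,suppress=True)
for n in("scene","top"):
    print(n,optics.camera_info(n)); im,d,W=cloud(n);np.savez('pics/%s.npz'%n,im=im,W=W)
    cv2.imwrite('pics/%s.png'%n,im); print(np.nanmedian(W[...,2]))
print(optics.camera_info('wrist'))
E
```

```text
scene {'fx': 389.10132581727004, 'fy': 389.10132581727004, 'cx': 288.4003991879913, 'cy': 213.4407387123657, 'origin': array([ 0.9594, -0.0134,  0.6723]), 'rotation': array([0.4482, 0.3974, 1.3572])}
0.00038426963662030467
top {'fx': 439.7692849144531, 'fy': 439.7692849144531, 'cx': 285.5687638479324, 'cy': 207.2644453023989, 'origin': array([0.4924, 0.0353, 0.8323]), 'rotation': array([ 0.1272, -0.107 , -1.5523])}
-0.0012614219793843917
{'fx': 290.06624759956, 'fy': 290.06624759956, 'cx': 284.02442259841604, 'cy': 212.02299604686448, 'tool_from_camera': array([[ 0.0006,  0.9537,  0.3008,  0.0767],
       [ 1.    , -0.0006, -0.0002, -0.0003],
       [-0.    ,  0.3008, -0.9537,  0.0315],
       [ 0.    ,  0.    ,  0.    ,  1.    ]])}
```

View pics/top.png

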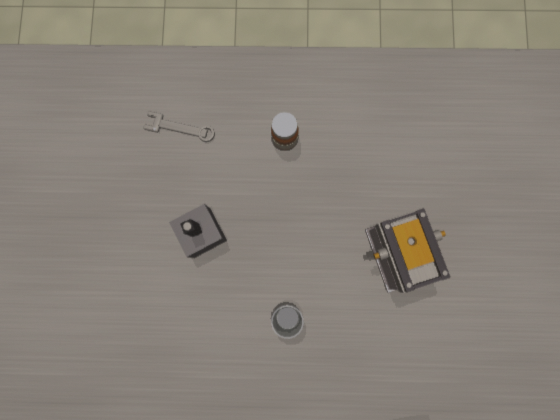

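View pics/scene.png

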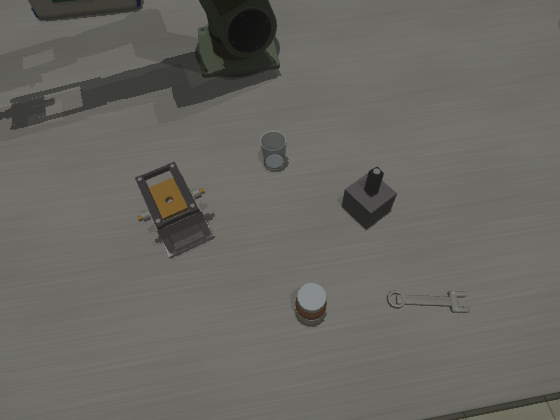

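Run:
```python
from h import *
np.set_printoptions(precision=4,suppress=True)
def rect(m,W,lbl):
    n,L,st,_=cv2.connectedComponentsWithStats(m.astype(np.uint8))
    i=1+np.argmax(st[1:,4]); p=W[L==i]
    r=cv2.minAreaRect((p[:,:2]*1000).astype(np.float32)); print(lbl,st[i,4],'c',r[0],'wh',r[1],'ang',r[2],'z',np.median(p[:,2]))
    return p
for n in('top','scene'):
    f=np.load(f'pics/{n}.npz');im=f['im'];W=f['W'];z=W[...,2]
    x,y=W[...,0],W[...,1]
    hsv=cv2.cvtColor(im,cv2.COLOR_BGR2HSV)
    org=(hsv[...,1]>170)&(hsv[...,0]>8)&(hsv[...,0]<25)
    stand=(y<-0.1); rest=(y>0.08)&(x<0.6)
    print(n)
    rect(org&stand&(z>.095),W,'guide')
    rect(stand&(z>.09)&(x<.6),W,'standtop')
    rect(rest&(z>.05)&(z<.07),W,'resttop')
    rect(rest&(z>.113)&(z<.13),W,'handletop')
    rect(rest&(z>.075)&(z<.14),W,'handleall')
    # bare block patch
    rect(org*0+(stand&(z>.09)&~org&(im.min(2)>120)),W,'steel')
im=np.load('pics/top.npz')['im']; s1=cv2.resize(im[200:300,355:455],(600,600),interpolation=cv2.INTER_CUBIC)
cv2.imwrite('pics/crop1.png',s1)
```

```text
top
guide 1140 c (544.4495239257812, -165.01751708984375) wh (70.83399200439453, 46.804786682128906) ang 19.257165908813477 z 0.10681825174399745
standtop 3801 c (534.8567504882812, -167.3126220703125) wh (119.81305694580078, 109.9869613647461) ang 18.868833541870117 z 0.10701101455139495
resttop 1300 c (566.0603637695312, 205.08470153808594) wh (70.65135192871094, 70.06024169921875) ang 29.104337692260742 z 0.06087439471540873
handletop 161 c (565.7138061523438, 204.85923767089844) wh (19.927555084228516, 19.935028076171875) ang 22.30643653869629 z 0.12125901060479916
handleall 239 c (565.6488037109375, 204.79103088378906) wh (20.09963607788086, 20.01188850402832) ang 22.30643653869629 z 0.11977434150538135
steel 375 c (496.9930725097656, -181.757080078125) wh (22.851043701171875, 45.49420166015625) ang 18.851539611816406 z 0.09874821810948031
sceneTraceback (most recent call last):
  File "<stdin>", line 15, in <module>
  File "<stdin>", line 5, in rect
    return _wrapfunc(a, 'argmax', axis=axis, out=out, **kwds)
    return bound(*args, **kwds)
ValueError: attempt to get argmax of an empty sequence
```

Run:
```python
from h import *
np.set_printoptions(precision=4,suppress=True)
a=cv2.resize(np.load('pics/top.npz')['im'][200:300,355:455],(400,400),interpolation=cv2.INTER_CUBIC)
b=cv2.resize(np.load('pics/scene.npz')['im'][155:265,130:220],(0,0),fx=3.64,fy=3.64,interpolation=cv2.INTER_CUBIC)
cv2.imwrite('pics/crop1.png',np.hstack([a,b[:400]]))
W=np.load('pics/top.npz')['W']
c=np.array([534.86,-167.31]);t=np.radians(18.9);e=np.array([[np.cos(t),np.sin(t)],[-np.sin(t),np.cos(t)]])
g=[(u,v) for u in(355,405) for v in(200,250)]
for u,v in[(411,241),(412,241),(411,240),(388,227),(423,215),(443,265),(408,285)]: 
    p=W[v,u]*1000;print(u,v,p,e@(p[:2]-c))
sm=(W[...,1]<-.1)&(W[...,2]>.09)&(W[...,0]<.62)
P=W[sm]*1000;Q=(P[:,:2]-c)@e.T
import numpy as np
# height profile along slide axis on centre strip |y|<8
for lo in range(-62,64,4):
    m=(Q[:,0]>=lo)&(Q[:,0]<lo+4)&(abs(Q[:,1])<15); print(lo,m.sum(),np.round(np.median(P[m,2]),1) if m.any() else '',end=' | ')
print()
for lo in range(-60,60,4):
    m=(Q[:,1]>=lo)&(Q[:,1]<lo+4)&(abs(Q[:,0])<55); print(lo,m.sum(),np.round(np.median(P[m,2]),1) if m.any() else '',end=' | ')
for n in('scene',):
    f=np.load('pics/scene.npz')
    W=f['W'];z=W[...,2];m=(z>.06)&(W[...,1]>.1)&(W[...,0]<.7);print(m.sum())
    m=(z>.003)&(z<.04)&(W[...,1]<-.08)&(W[...,0]>.4)&(W[...,0]<.7);Q=(W[m][:,:2]*1000-c)@e.T;print(np.percentile(Q,[1,10,50,90,99],axis=0))
```

```text
411 241 [ 548.9791 -163.4462   99.8145] [14.6095 -0.918 ]
412 241 [ 548.9928 -165.0585   99.9674] [14.1001 -2.4478]
411 240 [ 550.7484 -163.8599   98.4502] [16.1494 -1.8824]
388 227 [ 570.5678 -123.3885  110.8031] [48.0096 29.9871]
423 215 [ 591.1252 -180.8903  112.1787] [ 48.8328 -31.0734]
443 265 [ 510.0837 -211.9402  108.4226] [-37.897  -34.1985]
408 285 [ 477.1705 -153.5456  111.7603] [-50.1207  31.7089]
-62 13 108.1 | -58 46 108.7 | -54 59 99.5 | -50 45 99.0 | -46 43 98.8 | -42 47 98.3 | -38 45 98.7 | -34 44 98.7 | -30 35 99.2 | -26 48 106.9 | -22 44 106.9 | -18 46 107.0 | -14 46 106.9 | -10 46 106.9 | -6 47 106.5 | -2 47 106.8 | 2 41 105.8 | 6 43 106.3 | 10 46 105.8 | 14 45 105.6 | 18 47 106.1 | 22 42 106.4 | 26 44 107.1 | 30 46 107.0 | 34 46 107.0 | 38 39 107.3 | 42 43 106.8 | 46 39 99.1 | 50 44 98.9 | 54 45 108.5 | 58 17 108.5 | 62 0  | 
-60 0  | -56 15 91.4 | -52 18 91.4 | -48 17 91.8 | -44 4 93.3 | -40 68 108.7 | -36 158 109.0 | -32 167 109.0 | -28 214 108.4 | -24 173 105.9 | -20 164 106.1 | -16 166 106.2 | -12 158 106.1 | -8 176 105.7 | -4 165 105.3 | 0 158 105.7 | 4 158 105.9 | 8 160 106.1 | 12 170 106.1 | 16 163 106.2 | 20 128 106.6 | 24 152 108.6 | 28 163 109.0 | 32 170 108.7 | 36 256 103.7 | 40 131 95.7 | 44 17 92.5 | 48 18 92.0 | 52 16 92.7 | 56 0  | 1212
[[-188.4119 -328.575 ]
 [ -64.2316 -215.7433]
 [  42.7203  -11.4817]
 [  60.8863   33.9209]
 [ 110.2985   65.8437]]
```

View pics/crop1.png

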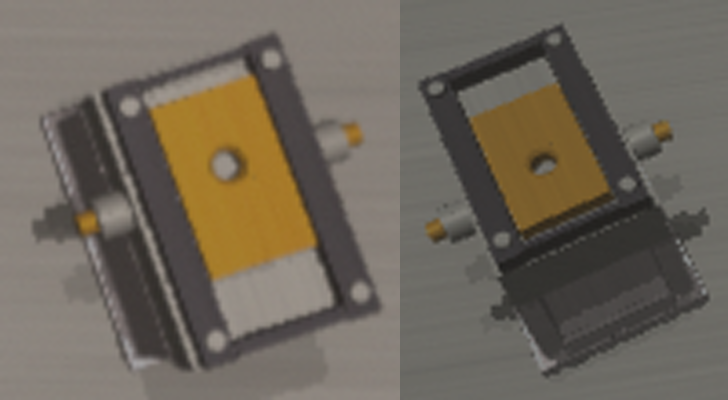

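The crops show the guide's hole near (228,166) in the left crop, a long bare strip of steel on the −world‑x side and a thin one on the far side. So the stand's yaw is about 19°, and the hole is about 24 mm along +x from the bore. Now I'll move over the drift.

Request:
drive_tool([
  [0,0,-0.159,0,0,0,1],
  [0,0,0,46,-36,0,1],
  [0,0,0,46,-36,0,1],
  [0,0,0,46,-36,0,1],
  [0,0,0,46,-36,0,1],
  [0,0,0,46,-36,0,1],
  [0,0,0,46,-36,0,1],
  [0,0,0,46,-36,0,1],
  [0,0,0,46,-36,0,1],
  [0,0,0,46,-36,5,1],
  [0,0,0,46,-36,10,1],
  [0,0,0,46,-36,10,1],
])

```text
clock: 1.65
eef_pos: [0.4496, 0.0012, 0.3795]
tool_rot: [3.081, 0.61, 0.001]
wrist_force: [1.6, -0.5, -0.0]
width: 0.0853
grip_force: 0.0
```

Request:
drive_tool([
  [0,0,0,46,-36,15,1],
  [0,0,0,46,-36,15,1],
  [0,0,0,46,-36,15,1],
  [0,0,0,46,-36,0,1],
  [0,0,0,0,0,0,1],
  [0,0,0,0,0,0,1],
])

```text
clock: 2.4
eef_pos: [0.564, 0.2023, 0.3341]
tool_rot: [3.081, 0.611, -0.003]
wrist_force: [-0.2, -0.5, 0.4]
width: 0.0851
grip_force: 0.0
```

```bash
cat >> h.py <<'E'
def go(x,y,z,yaw):
    s=sensors.read_state();M=R.from_rotvec(s['tool_rot']).as_matrix()
    cy=np.degrees(np.arctan2(M[1,0],M[0,0])); t=np.radians(yaw)
    D=np.array([[np.cos(t),np.sin(t),0],[np.sin(t),-np.cos(t),0],[0,0,-1]])
    d=(np.array([x,y,z])-s['eef_pos'])
    print('t',round(s['clock'],2),'pos',s['eef_pos'].round(4),'yaw',cy.round(2),'tilt',M[:2,2].round(4),'rz',-np.radians(yaw-cy).round(4),'shift mm',(D.T@d*1000).round(1),'F',s['wrist_force'].round(1))
E
python3 - <<'E'
from h import *
np.set_printoptions(precision=4,suppress=True)
im,d,W=cloud('wrist');z=W[...,2]
for a,b in((.05,.07),(.11,.135)):
    m=((z>a)&(z<b)&(np.hypot(W[...,0]-.566,W[...,1]-.205)<.07)).astype(np.uint8)
    n,L,st,_=cv2.connectedComponentsWithStats(m)
    if n>1:
        i=1+np.argmax(st[1:,4]);p=W[L==i];print(st[i],cv2.minAreaRect((p[:,:2]*1000).astype(np.float32)),np.median(p[:,2]))
cv2.imwrite('pics/w1.png',im)
go(.566,.205,.247,22.3)
E
```

```text
[ 237  163   89   88 5105] ((565.65087890625, 204.44717407226562), (70.87033081054688, 70.16902923583984), 29.24211311340332) 0.061569416177127134
[268 216  29  32 906] ((566.59228515625, 205.01332092285156), (19.53708839416504, 19.407852172851562), 22.88924789428711) 0.12163741559685386
t 2.45 pos [0.5638 0.2017 0.3344] yaw 22.37 tilt [-0.0012 -0.0009] rz 0.0012 shift mm [ 3.3 -2.2 87.4] F [ 0.3 -1.5  0.9]
```

View pics/w1.png

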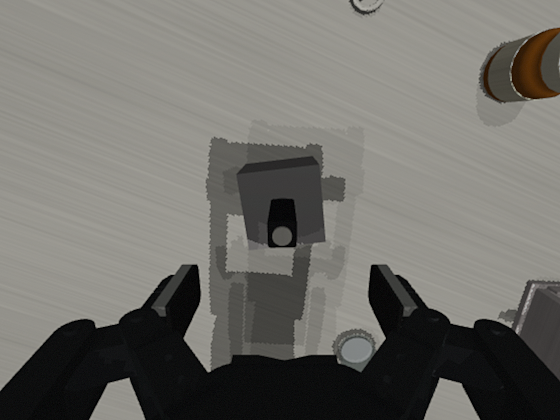

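The wrist view shows the drift's handle centred between the fingers at about (282,237), and the rest behind it. I'll descend and grip.

Request:
drive_tool([
  [0,0,0,3,-2,30,1],
  [0,0,0,0,0,35,1],
  [0,0,0,0,0,22,1],
  [0,0,0,0,0,0,0.4],
  [0,0,0,0,0,0,0],
  [0,0,0,0,0,0,0],
  [0,0,0,0,0,0,0],
  [0,0,0,0,0,0,0],
  [0,0,0,0,0,0,0],
  [0,0,0,0,0,0,0],
])

```text
clock: 3.7
eef_pos: [0.5667, 0.2055, 0.249]
tool_rot: [3.082, 0.61, 0.003]
wrist_force: [-0.1, -1.3, 5.3]
width: 0.0195
grip_force: 58.9
```

```bash
python3 -c "
from h import *
go(.566,.205,.247,22.3);s=sensors.read_state();print(s['width'],s['grip_force'],s['torque'])"
```

```text
t 3.7 pos [0.5667 0.2055 0.249 ] yaw 22.4 tilt [0.0021 0.0002] rz 0.0018 shift mm [-0.8  0.2  2. ] F [-0.1 -1.3  5.3]
0.019484302809987787 58.87123167514801 [-0.19042164  0.13835052 -0.0224968 ]
```

Request:
drive_tool([
  [0,0,0,0,0,-8,0],
  [0,0,0,0,0,-22,0],
  [0,0,0,0,0,-35,0],
  [0,0,0,0,0,-35,0],
  [0,0,0.061,0,0,-25,0],
  [0,0,0,0,0,-5,0],
])

```text
clock: 4.45
eef_pos: [0.5665, 0.2056, 0.3795]
tool_rot: [-3.098, -0.517, -0.005]
wrist_force: [0.7, 0.2, -1.5]
width: 0.0195
grip_force: 58.5
```

Request:
drive_tool([
  [0,0,0,-17,43,0,0],
  [0,0,0,-17,43,0,0],
  [0,0,0,-17,43,0,0],
  [0,0,0,-17,43,0,0],
  [0,0,0,-17,43,0,0],
  [0,0,0,-17,43,0,0],
  [0,0,0,-17,43,0,0],
  [0,0,0,-17,41,0,0],
  [0,0,0,0,0,0,0],
  [0,0,0,0,0,0,0],
  [0,0,0,0,0,0,0],
])

```text
clock: 5.82
eef_pos: [0.5485, -0.161, 0.3772]
tool_rot: [-3.098, -0.518, 0.001]
wrist_force: [-0.2, -0.6, -1.7]
width: 0.0195
grip_force: 59.0
```

Run:
```python
from h import *
go(.548,-.163,.38,18.9)
s=sensors.read_state();print(s['width'],s['torque'])
im,d,W=cloud('wrist');np.savez('pics/w2.npz',im=im,W=W,d=d,pos=s['eef_pos'],rot=s['tool_rot'])
cv2.imwrite('pics/w2.png',im)
```

```text
t 5.83 pos [ 0.5485 -0.161   0.3772] yaw 18.99 tilt [-0.0009  0.0006] rz 0.0016 shift mm [-1.1  1.7 -2.8] F [-0.2 -0.6 -1.7]
0.01946357484536012 [ 0.03847796 -0.01813205  0.06390454]
```

View pics/w2.png

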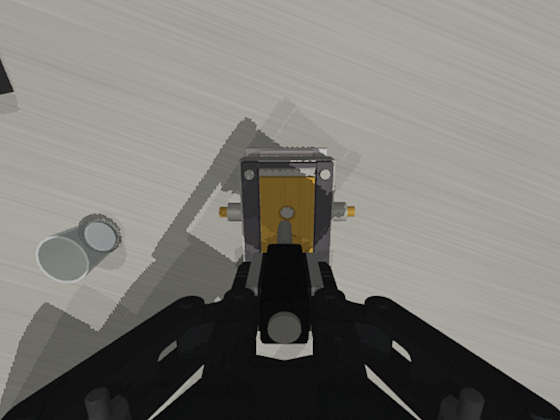

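Run:
```python
from h import *
np.set_printoptions(precision=1,suppress=True)
f=np.load('pics/w2.npz');im=f['im'];d=f['d']
c=optics.camera_info('wrist');T=c['tool_from_camera']
def ray(u,v,zt):
    r=T[:3,:3]@np.array([(u-c['cx'])/c['fx'],-(v-c['cy'])/c['fy'],-1]);o=T[:3,3];return (o+r*(zt-o[2])/r[2])*1000
def proj(p):
    q=T[:3,:3].T@(np.array(p)/1000-T[:3,3]);return np.array([c['cx']+c['fx']*q[0]/-q[2],c['cy']-c['fy']*q[1]/-q[2]])
zt=f['pos'][2]-.108
hsv=cv2.cvtColor(im,cv2.COLOR_BGR2HSV)
o=(hsv[...,1]>150)&(hsv[...,0]>8)&(hsv[...,0]<28);o[:, :250]=0;o[:,325:]=0
vv,uu=np.where(o);print('guide bbox',uu.min(),uu.max(),vv.min(),vv.max())
for u,v in((uu.min(),190),(uu.max()+1,190),(287,212.5)):print(u,v,ray(u,v,zt))
print('tip exp',proj([0,0,242]),proj([5.25,0,242]),proj([-5.25,0,242]),proj([0,5.25,242]))
cv2.imwrite('pics/c2.png',cv2.resize(im[165:255,235:340],(735,630),interpolation=cv2.INTER_CUBIC)[:600])
# tool frame hole row profile
print(im[200:226:1,287].mean(1)); print(im[212,274:300].mean(1)); print(d[222:245:2,286]*1000)
```

```text
guide bbox 260 314 177 331
260 190 [ 21.1 -20.4 269.2]
315 190 [ 21.2  25.7 269.2]
287 212.5 [  1.3   2.3 269.2]
tip exp [284.4 224.8] [284.4 218.4] [284.3 231.2] [291.2 224.8]
[76.3 76.3 75.7 76.3 77.7 67.3 58.  76.7 91.7 97.  96.  95.7 96.  95.7
 96.  96.  98.  92.3 69.3 52.  58.7 65.3 67.3 67.7 67.7 67.3]
[ 74.7  75.3  76.3  75.3  64.3  55.7  83.  102.  100.   96.3  96.   96.3
  94.7  96.   96.7  97.   96.3  98.7  96.   80.   61.   67.7  73.3  75.3
  73.   72.3]
[218.4 214.5 210.1 207.2 203.7 199.6 196.4 192.4 188.8 184.8 182.9 166.7]
```

View pics/c2.png

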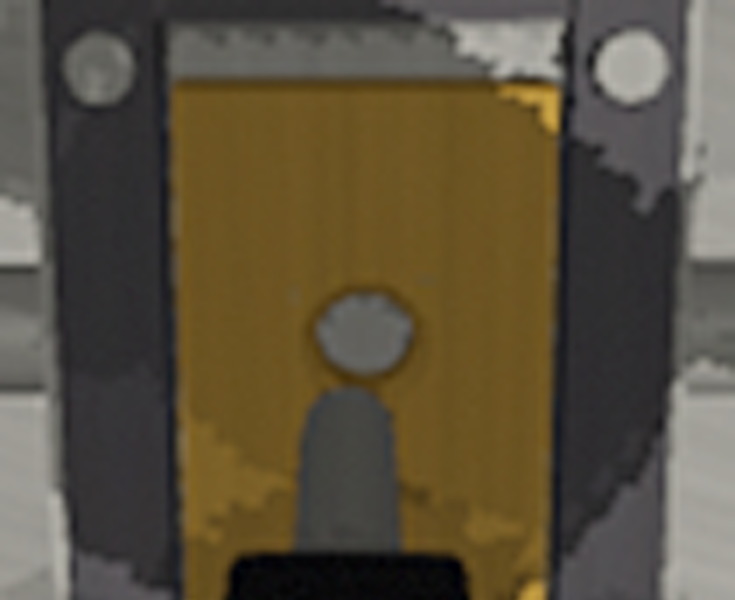

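The tip's front edge is at about (284.6,220) and the hole's centre at about (287,212.7). In the tool frame the hole lies about +1.5 in x and +2.2 in y from the tip. I'll correct by that and go down gently.

Request:
drive_tool([
  [0,0,0,1.5,2.2,6,0],
  [0,0,0,0,0,10,0],
  [0,0,0,0,0,7,0],
  [0,0,0,0,0,2,0],
  [0,0,0,0,0,0,0],
  [0,0,0,0,0,1,0],
  [0,0,0,0,0,0,0],
])

```text
clock: 6.75
eef_pos: [0.5506, -0.1638, 0.3519]
tool_rot: [3.099, 0.516, 0.001]
wrist_force: [0.1, 0.2, -0.8]
width: 0.0191
grip_force: 59.0
```

Request:
drive_tool([
  [0,0,0,0,0,1,0],
  [0,0,0,0,0,0,0],
  [0,0,0,0,0,1,0],
  [0,0,0,0,0,0,0],
])

```text
clock: 7.25
eef_pos: [0.5506, -0.1637, 0.3498]
tool_rot: [3.099, 0.516, 0.0]
wrist_force: [-0.1, -0.0, -0.1]
width: 0.0195
grip_force: 59.0
```

Request:
drive_tool([
  [0,0,0,0,0,1,0],
  [0,0,0,0,0,0,0],
  [0,0,0,0,0,1,0],
  [0,0,0,0,0,0,0],
])

```text
clock: 7.75
eef_pos: [0.5505, -0.1636, 0.3474]
tool_rot: [-3.098, -0.515, 0.001]
wrist_force: [-0.4, 0.4, -1.1]
width: 0.0193
grip_force: 59.0
```

Request:
drive_tool([
  [0,0,0,0,0,1,0],
  [0,0,0,0,0,0,0],
])

```text
clock: 8.0
eef_pos: [0.5505, -0.1636, 0.3465]
tool_rot: [-3.098, -0.515, 0.001]
wrist_force: [-0.3, 1.0, -1.2]
width: 0.019
grip_force: 59.0
```

Request:
drive_tool([
  [0,0,0,0,0,1,0],
  [0,0,0,0,0,0,0],
  [0,0,0,0,0,1,0],
  [0,0,0,0,0,0,0],
])

```text
clock: 8.5
eef_pos: [0.5505, -0.1636, 0.3446]
tool_rot: [-3.099, -0.515, 0.0]
wrist_force: [-1.3, 2.8, -0.5]
width: 0.0192
grip_force: 59.1
```

Request:
drive_tool([
  [0,0,0,0,0,1,0],
  [0,0,0,0,0,0,0],
])

```text
clock: 8.75
eef_pos: [0.5505, -0.1636, 0.3436]
tool_rot: [-3.099, -0.516, 0.0]
wrist_force: [-1.0, 2.4, -0.0]
width: 0.0194
grip_force: 59.2
```

Request:
drive_tool([
  [0,0,0,-1,-0.5,0,0],
  [0,0,0,-2,0,0,0],
  [0,0,0,-2,0,0,0],
  [0,0,0,-2,0,0,0],
  [0,0,0,0,0,0,0],
])

```text
clock: 9.38
eef_pos: [0.5439, -0.1656, 0.3438]
tool_rot: [3.099, 0.515, 0.001]
wrist_force: [3.8, 4.0, -3.9]
width: 0.0192
grip_force: 58.9
```

```bash
python3 -c "
from h import *
go(.5254,-.1705,.3436,18.9)"
```

```text
t 9.38 pos [ 0.5439 -0.1656  0.3438] yaw 18.89 tilt [ 0.0008 -0.0002] rz -0.0002 shift mm [-19.   -1.3   0.2] F [ 3.8  4.  -3.9]
```

Request:
drive_tool([
  [0,0,0,-2,-0.5,0,0],
  [0,0,0,-2,0,0,0],
  [0,0,0,-2,0,0,0],
  [0,0,0,-2,0,0,0],
  [0,0,0,-2,0,0,0],
  [0,0,0,-2,0,0,0],
  [0,0,0,0,0,0,0],
])

```text
clock: 10.25
eef_pos: [0.5322, -0.1691, 0.3439]
tool_rot: [3.098, 0.516, -0.0]
wrist_force: [2.9, 1.6, -1.9]
width: 0.0195
grip_force: 59.1
```

Request:
drive_tool([
  [0,0,0,-1,0,0,0],
  [0,0,0,-1,0,0,0],
  [0,0,0,-1,0,0,0],
  [0,0,0,0,0,0,0],
])

```text
clock: 10.75
eef_pos: [0.5294, -0.17, 0.3438]
tool_rot: [3.099, 0.516, 0.0]
wrist_force: [3.2, 1.4, -0.4]
width: 0.0191
grip_force: 59.2
```

```bash
python3 -c "
from h import *
go(.5254,-.1705,.3436,18.9)"
```

```text
t 10.75 pos [ 0.5294 -0.17    0.3438] yaw 18.9 tilt [ 0.0002 -0.0004] rz -0.0 shift mm [-4.  -0.8  0.2] F [ 3.2  1.4 -0.4]
```

Lateral force is now near zero, and only the sliding friction is left. I'll approach the stop in small steps.

Request:
drive_tool([
  [0,0,0,-1,0,0,0],
  [0,0,0,-1,0,0,0],
  [0,0,0,0,0,0,0],
])

```text
clock: 11.12
eef_pos: [0.5275, -0.1706, 0.3438]
tool_rot: [3.099, 0.516, 0.0]
wrist_force: [3.0, 0.9, -0.0]
width: 0.019
grip_force: 59.2
```

Request:
drive_tool([
  [0,0,0,-0.7,0,0,0],
  [0,0,0,0,0,0,0],
])

```text
clock: 11.38
eef_pos: [0.5269, -0.1708, 0.3438]
tool_rot: [3.099, 0.516, 0.0]
wrist_force: [3.8, 0.7, 1.6]
width: 0.0195
grip_force: 59.2
```

Request:
drive_tool([
  [0,0,0,-0.7,0,0,0],
  [0,0,0,0,0,0,0],
])

```text
clock: 11.62
eef_pos: [0.5262, -0.171, 0.3438]
tool_rot: [3.099, 0.516, -0.0]
wrist_force: [4.4, 1.2, -0.6]
width: 0.0194
grip_force: 59.3
```

Request:
drive_tool([
  [0,0,0,-0.6,0,0,0],
  [0,0,0,0,0,0,0],
])

```text
clock: 11.88
eef_pos: [0.5257, -0.1712, 0.3438]
tool_rot: [3.099, 0.516, 0.0]
wrist_force: [3.5, 1.8, -0.4]
width: 0.0194
grip_force: 59.3
```

Request:
drive_tool([
  [0,0,0,-0.6,0,0,0],
  [0,0,0,0,0,0,0],
])

```text
clock: 12.12
eef_pos: [0.5252, -0.1714, 0.3438]
tool_rot: [3.099, 0.516, 0.001]
wrist_force: [4.2, 0.2, 0.2]
width: 0.0194
grip_force: 59.3
```

Request:
drive_tool([
  [0,0,0,-0.6,0,0,0],
  [0,0,0,0,0,0,0],
])

```text
clock: 12.38
eef_pos: [0.5248, -0.1715, 0.3438]
tool_rot: [-3.099, -0.515, -0.002]
wrist_force: [5.4, 1.5, 0.3]
width: 0.0193
grip_force: 59.3
```

Request:
drive_tool([
  [0,0,0,-0.6,0,0,0],
  [0,0,0,0,0,0,0],
])

```text
clock: 12.62
eef_pos: [0.5245, -0.1716, 0.3438]
tool_rot: [-3.099, -0.515, -0.004]
wrist_force: [5.9, 1.8, -1.2]
width: 0.0193
grip_force: 59.3
```

Request:
drive_tool([
  [0,0,0,-0.6,0,0,0],
  [0,0,0,0,0,0,0],
])

```text
clock: 12.88
eef_pos: [0.524, -0.1718, 0.3438]
tool_rot: [-3.099, -0.515, -0.004]
wrist_force: [6.4, 1.5, -1.3]
width: 0.0194
grip_force: 59.2
```

Request:
drive_tool([
  [0,0,0,-0.6,0,0,0],
  [0,0,0,0,0,0,0],
])

```text
clock: 13.12
eef_pos: [0.5234, -0.172, 0.3439]
tool_rot: [3.099, 0.515, 0.004]
wrist_force: [6.4, 2.0, -1.1]
width: 0.0194
grip_force: 59.2
```

```bash
python3 -c "
from h import *
go(.5254,-.1705,.3436,18.9)"
```

```text
t 13.12 pos [ 0.5234 -0.172   0.3439] yaw 18.88 tilt [0.0023 0.0003] rz -0.0004 shift mm [ 2.4 -0.8  0.3] F [ 6.4  2.  -1.1]
```

Request:
drive_tool([
  [0,0,0,-0.6,0,0,0],
  [0,0,0,0,0,0,0],
])

```text
clock: 13.38
eef_pos: [0.5228, -0.1722, 0.3439]
tool_rot: [3.099, 0.515, 0.004]
wrist_force: [6.0, 1.6, -0.2]
width: 0.0195
grip_force: 59.2
```

Request:
drive_tool([
  [0,0,0,-0.6,0,0,0],
  [0,0,0,0,0,0,0],
])

```text
clock: 13.62
eef_pos: [0.5224, -0.1724, 0.3439]
tool_rot: [3.099, 0.515, 0.004]
wrist_force: [6.3, 1.4, -0.4]
width: 0.0191
grip_force: 59.2
```

```bash
python3 -c "
from h import *
go(.5254,-.1705,.3436,18.9);s=sensors.read_state();print(s['torque'])
im,d,W=cloud('wrist');cv2.imwrite('pics/c3.png',cv2.resize(im[120:270,215:355],(560,600),interpolation=cv2.INTER_CUBIC))"
```

```text
t 13.62 pos [ 0.5224 -0.1724  0.3439] yaw 18.87 tilt [0.0028 0.0004] rz -0.0004 shift mm [ 3.5 -0.8  0.3] F [ 6.3  1.4 -0.4]
[ 0.47192044 -1.48399877 -0.04190453]
```

View pics/c3.png

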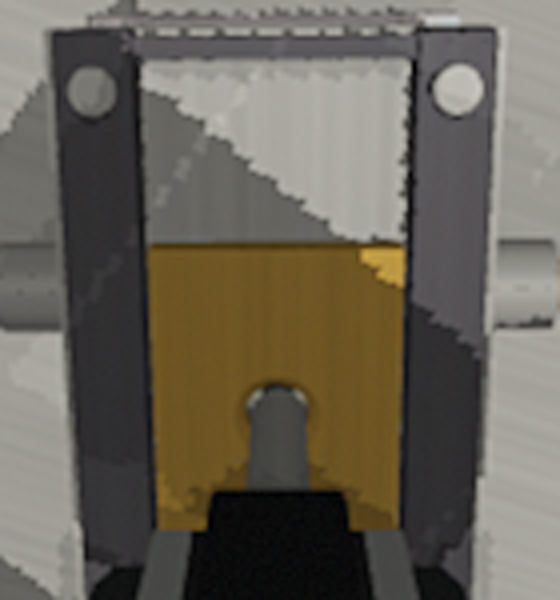

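Run:
```python
from h import *
np.set_printoptions(precision=1,suppress=True)
s=sensors.read_state();c=optics.camera_info('wrist');T=c['tool_from_camera']
M=R.from_rotvec(s['tool_rot']).as_matrix()
t=np.radians(18.9);e=np.array([[np.cos(t),np.sin(t)],[-np.sin(t),np.cos(t)]]);c0=np.array([534.86,-167.31])
def pt(u,v,z):
    u=215+u/4;v=120+v/4
    r=M@T[:3,:3]@np.array([(u-c['cx'])/c['fx'],-(v-c['cy'])/c['fy'],-1]);o=M@T[:3,3]+s['eef_pos']
    p=(o+r*(z-o[2])/r[2])*1000;return e@(p[:2]-c0)
for n,a in dict(guide_edge=(278,243,.108),bar_in_top=(278,60,.110),bar_out=(278,35,.110),railL_in=(136,100,.11),railR_in=(412,100,.11),railL_out=(52,100,.11),railR_out=(497,100,.11),holeL=(238,410,.108),holeR=(318,410,.108),holetop=(278,378,.108)).items():print(n,pt(*a))
print('tcp',e@(s['eef_pos'][:2]*1000-c0))
```

```text
guide_edge [22.9 -0.9]
bar_in_top [54.6 -0.9]
bar_out [58.7 -0.9]
railL_in [48.  23.3]
railR_in [ 48.  -23.8]
railL_out [48.  37.7]
railR_out [ 48.  -38.3]
holeL [-8.8  6.5]
holeR [-8.8 -8.4]
holetop [-2.5 -0.9]
tcp [-13.5  -0.7]
```

The crop shows the guide's +x edge at about (278,243), with 31–32 mm of bare steel to the end bar, and its hole within 1 mm of the bore axis. The guide is at its stop. I'll back off the side load.

Request:
drive_tool([
  [0,0,0,1,0,0,0],
  [0,0,0,0,0,0,0],
])

```text
clock: 13.92
eef_pos: [0.5229, -0.1722, 0.3438]
tool_rot: [3.099, 0.516, 0.002]
wrist_force: [4.8, 0.8, 1.2]
width: 0.0194
grip_force: 59.2
```

Request:
drive_tool([
  [0,0,0,1,0,0,0],
  [0,0,0,0,0,0,0],
])

```text
clock: 14.18
eef_pos: [0.5234, -0.1719, 0.3436]
tool_rot: [3.099, 0.516, -0.001]
wrist_force: [4.3, -0.2, 0.4]
width: 0.0193
grip_force: 59.2
```

Request:
drive_tool([
  [0,0,0,0.5,0,0,0],
  [0,0,0,0,0,0,0],
])

```text
clock: 14.42
eef_pos: [0.5237, -0.1718, 0.3435]
tool_rot: [-3.099, -0.516, 0.002]
wrist_force: [2.4, -0.1, -0.3]
width: 0.0194
grip_force: 59.2
```

Request:
drive_tool([
  [0,0,0,1,0,0,0],
  [0,0,0,0,0,0,0],
])

```text
clock: 14.68
eef_pos: [0.5244, -0.1714, 0.3431]
tool_rot: [-3.098, -0.516, 0.005]
wrist_force: [0.1, -0.4, -0.8]
width: 0.0191
grip_force: 59.2
```

Request:
drive_tool([
  [0,0,0,0.7,0,0,0],
  [0,0,0,0,0,0,0],
])

```text
clock: 14.92
eef_pos: [0.5255, -0.1711, 0.3434]
tool_rot: [-3.099, -0.516, 0.002]
wrist_force: [-0.4, -0.9, -1.0]
width: 0.0191
grip_force: 59.1
```

Request:
drive_tool([
  [0,0,0,0,0,1,0],
  [0,0,0,0,0,1,0],
  [0,0,0,0,0,1,0],
  [0,0,0,0,0,0,0],
])

```text
clock: 15.42
eef_pos: [0.5256, -0.1712, 0.3405]
tool_rot: [-3.099, -0.516, 0.001]
wrist_force: [-1.4, -0.0, -1.9]
width: 0.0193
grip_force: 59.1
```

Request:
drive_tool([
  [0,0,0,-0.3,0,1,0],
  [0,0,0,0,0,1,0],
  [0,0,0,0,0,1,0],
  [0,0,0,0,0,0,0],
])

```text
clock: 15.92
eef_pos: [0.5254, -0.1713, 0.3376]
tool_rot: [3.099, 0.516, 0.0]
wrist_force: [-0.8, -1.0, -1.5]
width: 0.0197
grip_force: 59.2
```

Request:
drive_tool([
  [0,0,0,0,0,1,0],
  [0,0,0,0,0,1,0],
  [0,0,0,0,0,0,0],
])

```text
clock: 16.3
eef_pos: [0.5254, -0.1713, 0.3356]
tool_rot: [3.099, 0.516, 0.0]
wrist_force: [-0.7, -0.4, -1.8]
width: 0.0194
grip_force: 59.2
```

Request:
drive_tool([
  [0,0,0,0,0,1,0],
  [0,0,0,0,0,1,0],
  [0,0,0,0,0,0,0],
])

```text
clock: 16.68
eef_pos: [0.5254, -0.1713, 0.3336]
tool_rot: [3.099, 0.516, 0.0]
wrist_force: [-0.4, -0.1, -0.6]
width: 0.0195
grip_force: 59.2
```

Inside the bore with no load. I'll carry on down to find the sleeve.

Request:
drive_tool([
  [0,0,0,0,0,1,0],
  [0,0,0,0,0,1,0],
  [0,0,0,0,0,0,0],
])

```text
clock: 17.05
eef_pos: [0.5254, -0.1713, 0.3316]
tool_rot: [3.099, 0.516, -0.0]
wrist_force: [1.1, 0.2, -2.3]
width: 0.0191
grip_force: 59.2
```

Request:
drive_tool([
  [0,0,0,0,0,1,0],
  [0,0,0,0,0,1,0],
  [0,0,0,0,0,0,0],
])

```text
clock: 17.42
eef_pos: [0.5254, -0.1713, 0.3305]
tool_rot: [3.098, 0.516, 0.001]
wrist_force: [-1.1, 1.4, 3.8]
width: 0.0193
grip_force: 60.0
```

Request:
drive_tool([
  [0,0,0,0,0,1,0],
  [0,0,0,0,0,1,0],
  [0,0,0,0,0,0,0],
])

```text
clock: 17.8
eef_pos: [0.5254, -0.1713, 0.3293]
tool_rot: [3.098, 0.516, 0.002]
wrist_force: [-2.5, -0.1, 8.9]
width: 0.0194
grip_force: 60.4
```

Request:
drive_tool([
  [0,0,0,0,0,1,0],
  [0,0,0,0,0,1,0],
  [0,0,0,0,0,0,0],
])

```text
clock: 18.18
eef_pos: [0.5255, -0.1714, 0.327]
tool_rot: [3.098, 0.516, 0.002]
wrist_force: [-1.4, 0.4, 8.1]
width: 0.0194
grip_force: 60.4
```

Request:
drive_tool([
  [0,0,0,0,0,1,0],
  [0,0,0,0,0,1,0],
  [0,0,0,0,0,0,0],
])

```text
clock: 18.55
eef_pos: [0.5255, -0.1714, 0.3249]
tool_rot: [3.098, 0.516, 0.002]
wrist_force: [-2.0, -0.9, 7.3]
width: 0.0192
grip_force: 60.3
```

Request:
drive_tool([
  [0,0,0,0,0,1,0],
  [0,0,0,0,0,0,0],
])

```text
clock: 18.8
eef_pos: [0.5255, -0.1714, 0.3239]
tool_rot: [3.098, 0.516, 0.002]
wrist_force: [-2.3, 0.0, 6.9]
width: 0.0195
grip_force: 60.3
```

Request:
drive_tool([
  [0,0,0,0,0,1,0],
  [0,0,0,0,0,1,0],
  [0,0,0,0,0,1,0],
  [0,0,0,0,0,1,0],
  [0,0,0,0,0,0,0],
])

```text
clock: 19.42
eef_pos: [0.5255, -0.1714, 0.3202]
tool_rot: [3.098, 0.516, 0.003]
wrist_force: [-1.4, -0.3, 7.4]
width: 0.0196
grip_force: 60.3
```

Request:
drive_tool([
  [0,0,0,0,0,1,0],
  [0,0,0,0,0,1,0],
  [0,0,0,0,0,1,0],
  [0,0,0,0,0,1,0],
  [0,0,0,0,0,0,0],
])

```text
clock: 20.05
eef_pos: [0.5255, -0.1714, 0.3167]
tool_rot: [3.098, 0.515, 0.003]
wrist_force: [-2.1, 0.7, 10.7]
width: 0.0194
grip_force: 61.0
```

Request:
drive_tool([
  [0,0,0,0,0,1,0],
  [0,0,0,0,0,1,0],
  [0,0,0,0,0,1,0],
  [0,0,0,0,0,0,0],
])

```text
clock: 20.55
eef_pos: [0.5254, -0.1713, 0.3117]
tool_rot: [3.099, 0.516, 0.001]
wrist_force: [0.5, 0.9, -0.1]
width: 0.0192
grip_force: 59.1
```

Request:
drive_tool([
  [0,0,0,0,0,1,0],
  [0,0,0,0,0,1,0],
  [0,0,0,0,0,1,0],
  [0,0,0,0,0,0,0],
])

```text
clock: 21.05
eef_pos: [0.5255, -0.1713, 0.3084]
tool_rot: [-3.099, -0.516, 0.0]
wrist_force: [1.4, 0.5, -2.1]
width: 0.0195
grip_force: 59.1
```

The force fell to zero at the bore's exit, so the sleeve has dropped. I'll go 3 mm further for margin, then withdraw.

Request:
drive_tool([
  [0,0,0,0,0,2,0],
  [0,0,0,0,0,1,0],
  [0,0,0,0,0,0,0],
  [0,0,0,0,0,-3,0],
  [0,0,0,0,0,-8,0],
  [0,0,0,0,0,-10,0],
  [0,0,0,0,0,-10,0],
])

```text
clock: 21.92
eef_pos: [0.5252, -0.1713, 0.3377]
tool_rot: [3.099, 0.516, -0.001]
wrist_force: [0.1, 0.1, -1.2]
width: 0.019
grip_force: 59.1
```

Request:
drive_tool([
  [0,0,0,0,0,-10,0],
  [0,0,0,0,0,-10,0],
  [0,0,0,0,0,-12,0],
  [0,0,0,0,0,-15,0],
  [0,0,0,0,0,0,0],
])

```text
clock: 22.55
eef_pos: [0.5257, -0.1714, 0.3854]
tool_rot: [3.097, 0.515, 0.005]
wrist_force: [0.5, -0.4, -0.6]
width: 0.0194
grip_force: 59.1
```

Run:
```python
from h import *
go(.5662,.2047,.382,22.3)
im,d,W=cloud('wrist');b=cv2.resize(im[150:270,220:350],(520,480),interpolation=cv2.INTER_CUBIC)
im,d,W=cloud('scene');z=W[...,2];a=cv2.resize(im[155:275,130:200],(280,480),interpolation=cv2.INTER_CUBIC)
cv2.imwrite('pics/c4.png',np.hstack([b,a]))
```

```text
t 22.55 pos [ 0.5257 -0.1714  0.3854] yaw 18.9 tilt [ 0.0032 -0.0012] rz -0.0594 shift mm [ 180.2 -332.6    3.4] F [ 0.5 -0.4 -0.6]
```

View pics/c4.png

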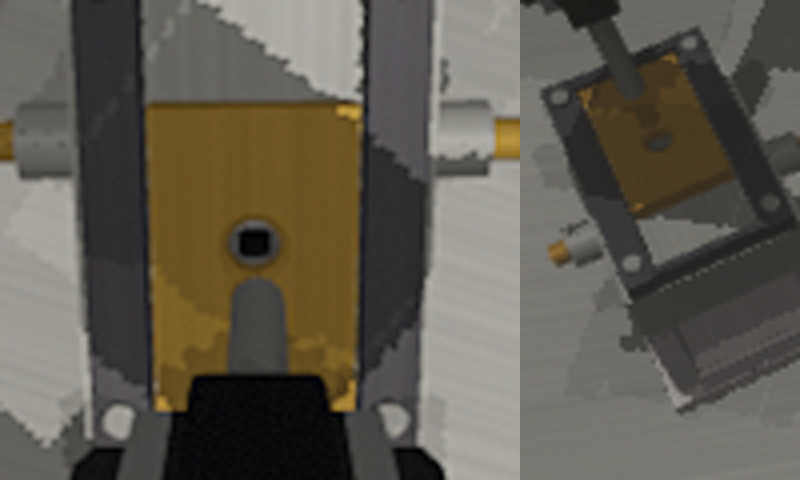

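The hole looks dark and open through the bore (253,242 in the left crop), with the drift still straight at (258,278). Back to the rest.

Request:
drive_tool([
  [0,0,0,20,-43,0,0],
  [0,0,0,20,-43,0,0],
  [0,0,0,20,-43,0,0],
  [0,0,0,20,-43,0,0],
  [0,0,0,20,-43,0,0],
  [0,0,0,20,-43,0,0],
  [0,0,0,20,-43,0,0],
  [0,0,0,20,-42,0,0],
  [0,0,0,0,0,0,0],
  [0,0,0,0,0,0,0],
])

```text
clock: 23.9
eef_pos: [0.5655, 0.2048, 0.3829]
tool_rot: [3.098, 0.516, -0.003]
wrist_force: [0.9, 0.5, -1.7]
width: 0.0192
grip_force: 59.4
```

Run:
```python
from h import *
go(.5665,.205,.313,18.9)
```

```text
t 23.9 pos [0.5655 0.2048 0.3829] yaw 18.92 tilt [-0.0016 -0.0013] rz 0.0004 shift mm [ 1.   0.2 69.9] F [ 0.9  0.5 -1.7]
```

Request:
drive_tool([
  [0,0,0,1,0,25,0],
  [0,0,0,0,0,30,0],
  [0,0,0,0,0,15,0],
  [0,0,0,0,0,3,0],
  [0,0,0,0,0,3,0],
  [0,0,0,0,0,0,0],
])

```text
clock: 24.65
eef_pos: [0.5668, 0.2053, 0.3085]
tool_rot: [-3.099, -0.515, -0.002]
wrist_force: [0.2, -1.0, -1.2]
width: 0.0191
grip_force: 59.4
```

Request:
drive_tool([
  [0,0,0,0,0,3,0],
  [0,0,0,0,0,3,0],
  [0,0,0,0,0,3,0],
  [0,0,0,0,0,0,0],
])

```text
clock: 25.15
eef_pos: [0.5665, 0.2054, 0.2983]
tool_rot: [3.099, 0.516, -0.001]
wrist_force: [0.1, -0.2, -1.2]
width: 0.0193
grip_force: 59.4
```

Tip at about 56 mm, inside the hole with no load. Continuing down; home is at TCP z ≈ 0.249.

Request:
drive_tool([
  [0,0,0,0,0,8,0],
  [0,0,0,0,0,10,0],
  [0,0,0,0,0,10,0],
  [0,0,0,0,0,10,0],
  [0,0,0,0,0,5,0],
  [0,0,0,0,0,2,0],
  [0,0,0,0,0,0,0],
])

```text
clock: 26.02
eef_pos: [0.5667, 0.2054, 0.2538]
tool_rot: [3.099, 0.516, 0.0]
wrist_force: [0.2, 0.1, -0.8]
width: 0.0194
grip_force: 59.4
```

Request:
drive_tool([
  [0,0,0,0,0,2,0],
  [0,0,0,0,0,2,0],
  [0,0,0,0,0,0,0],
])

```text
clock: 26.4
eef_pos: [0.5666, 0.2053, 0.2496]
tool_rot: [3.099, 0.516, -0.0]
wrist_force: [0.3, 0.0, -1.3]
width: 0.0192
grip_force: 59.4
```

Request:
drive_tool([
  [0,0,0,0,0,0.8,0],
  [0,0,0,0,0,0,0],
])

```text
clock: 26.65
eef_pos: [0.5667, 0.2054, 0.2491]
tool_rot: [3.099, 0.516, 0.0]
wrist_force: [-1.0, -0.6, 0.5]
width: 0.0196
grip_force: 59.7
```

Request:
drive_tool([
  [0,0,0,0,0,0.8,0],
  [0,0,0,0,0,0,0],
])

```text
clock: 26.9
eef_pos: [0.5667, 0.2054, 0.249]
tool_rot: [-3.099, -0.516, -0.001]
wrist_force: [-1.6, -1.5, 5.1]
width: 0.0198
grip_force: 60.4
```

Request:
drive_tool([
  [0,0,0,0,0,0.8,0],
  [0,0,0,0,0,0,0],
])

```text
clock: 27.15
eef_pos: [0.5666, 0.2054, 0.249]
tool_rot: [-3.099, -0.516, -0.002]
wrist_force: [-3.6, -1.5, 8.4]
width: 0.0196
grip_force: 60.9
```

Seated. I'll release slowly, rise and check.

Request:
drive_tool([
  [0,0,0,0,0,-1.5,0.35],
  [0,0,0,0,0,0,0.6],
  [0,0,0,0,0,0,1],
  [0,0,0,0,0,0,1],
  [0,0,0,0,0,0,1],
  [0,0,0,0,0,-20,1],
  [0,0,0,0,0,-40,1],
  [0,0,0,0,0,-50,1],
  [0,0,0,0,0,-40,1],
  [0,0,0,0,0,0,1],
  [0,0,0,0,0,0,1],
])

```text
clock: 28.52
eef_pos: [0.5663, 0.2053, 0.3979]
tool_rot: [3.099, 0.516, -0.002]
wrist_force: [0.1, 0.2, -0.7]
width: 0.0856
grip_force: 0.0
```

Run:
```python
from h import *
im,d,W=cloud('wrist');z=W[...,2]
for a,b in((.05,.07),(.11,.135)):
    m=((z>a)&(z<b)&(np.hypot(W[...,0]-.566,W[...,1]-.205)<.07)).astype(np.uint8)
    n,L,st,_=cv2.connectedComponentsWithStats(m)
    i=1+np.argmax(st[1:,4]);p=W[L==i];print(cv2.minAreaRect((p[:,:2]*1000).astype(np.float32)),np.median(p[:,2]))
# tray: changes in scene/top depth+colour near stand
im,d,W=cloud('scene');f=np.load('pics/scene.npz')
m=(np.abs(im.astype(int)-f['im']).sum(2)>60)&(W[...,1]<-.1)&(W[...,2]<.05)&(W[...,2]>.005);print(m.sum(),np.nanmean(W[m],0))
b=cv2.resize(im[155:275,130:220],(450,600),interpolation=cv2.INTER_CUBIC);cv2.imwrite('pics/c5.png',b)
```

```text
((565.7681884765625, 204.33523559570312), (70.30400848388672, 69.99568176269531), 29.011178970336914) 0.06159164209697912
((566.4358520507812, 205.1290740966797), (19.788345336914062, 18.92461395263672), 18.790077209472656) 0.1217005393178098
23 [ 0.04641949 -0.13938988  0.01164448]
```

View pics/c5.png

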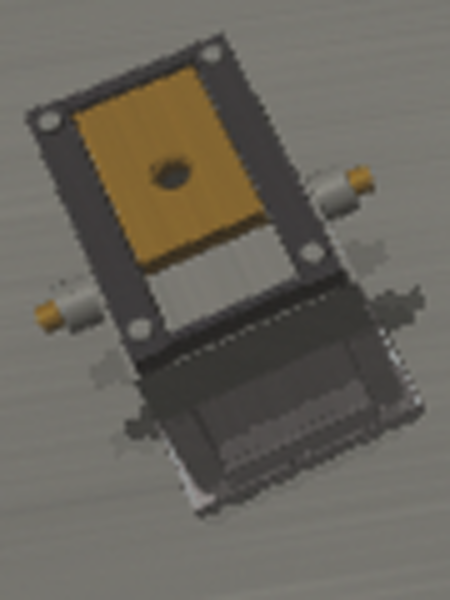

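The guide is at its stop in the crop, and the drift is home, with its handle top at 0.1217 m as it was at the start. The tray under the block is hidden from view, but the push force dropping to zero at the bore exit and the open bore both say the sleeve is out. Handing in.

```bash
python3 -c "
from plant import order
print(order.close_job())"
```

```text
the job is handed in; nothing more can be done
None
```

The guide is at its stop, the drift is back home in its rest and the job is handed in at about 29 s; the sleeve should be in the tray, judged only by the push force falling to zero at the bore exit and the bore then looking open, since the tray was hidden from the cameras.

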